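Turn over the upside-down slide box in the desk rack

TASK

Three microscope-slide boxes lean in the sloped wooden rack on the student's desk, and one of them was put in upside down: its white base is up and its blue lid is underneath. Its lid is only loosely fitted, so pinch lid and base together, turn that box over and lay it back in its own place in the rack, blue lid uppermost, resting on the slope against the lip as before, then let go. The lid must stay closed on its base all the time, and the other two boxes stay where they are.

Things in the scene. Friction and masses are not known exactly. Their poses are not given: they have to be found in the camera images.
- box_base: White base of the upside-down box. Closed box: 96 x 64 x 26 mm, 105-155 g; base and lid 13 mm each. Origin: middle of the closed box. x along the 96 mm, y along the 64 mm, z from base to lid. At the start it leans at 50 degrees from level: x straight down the slope (away from the robot, within 12 degrees), y level, z obliquely down. Lower end on the lip; upper 52 mm juts free past the slope.
- box_lid: Blue lid of that box, white label on its outer face; a separate 35 g cap, 96 x 64 x 13 mm, flush with the base outside, 1.5 mm play on the base's 8.5 mm collar, no catch: it drops off unless held to the base. Closed, its origin and axes are those of box_base. Turned over in its place, the box's middle is where it was at the start, z obliquely up.
- neighbour_1: Another slide box, same size and colours, already right: blue lid with white label up. Leave it alone. Origin: its middle; x down the slope, z obliquely up through its lid. The three boxes lie side by side, about 100 mm from middle to middle, with gaps of about 36 mm between them.
- neighbour_2: The third box, as neighbour_1. All lean in one fixed wooden rack: its 50-degree slope is 44 mm long, so it carries only the lower 44 mm of each box; a lip at its foot stands 19 mm off the slope; fins 12 mm high part the places, about 16 mm from each box. Under the boxes' jutting upper ends some 45 mm is free for a finger.
There are look-alikes about, which are no part of the job. What is shaped like the box_base but turquoise is not meant.

How it is judged:
At the end, for the whole second after the job is handed in: At rest in its own place, turned over: its middle within 15 mm of where it was, lid uppermost, leaning at 50 degrees within 15, its width level within 15 degrees, the lid closed on the base (within 6 mm and 5 degrees), both neighbours within 20 mm of their places (distance of box_base from where it was at the start of the episode below 0.015 m and angle between box_base's own z axis and vertical between 0.61 and 1.135 rad and angle between box_base's own y axis and vertical between 1.31 and 1.83 rad and distance between box_base and box_lid below 0.006 m and angle between the z axis of box_base and the z axis of box_lid, either way round below 0.1 rad and linear speed of each of box_base, box_lid below 0.02 m/s and distance of each of neighbour_1, neighbour_2 from where it was at the start of the episode below 0.02 m); the robot touches nothing.
It fails at once if the lid comes off its base (more than 10 mm or 11 degrees) (distance between box_base and box_lid above 0.01 m or angle between the z axis of box_base and the z axis of box_lid, either way round above 0.2 rad).
It fails at once if a neighbouring box is moved by more than 30 mm (distance of any of neighbour_1, neighbour_2 from where it was at the start of the episode above 0.03 m).
It also fails if it takes over 40 s, if anything falls off the work surface, if the arm or the gripper's body presses on something with over 40 N, if the wrist force passes 120 N, or if a joint passes its speed limit or range.

ROBOT

A 7-joint arm with a two-finger parallel gripper is mounted at the origin on the work surface. World frame = base frame: x ahead of the robot, y to its left, z up, the work surface at z = 0. Lengths are in m, angles in rad, forces in N, time in s.
With the tool pointing down it reaches from about 0.425 to 0.875 m from the base axis. Payload 8.4 kg.
Tool frame: the origin (TCP) lies between the finger pads; the fingertips stand 22 mm ahead of it and the grasp point (between the pads) lies 3 mm ahead of it; z points along the fingers, y is the line along which they close (so a half turn about z gives the same grasp; the last joint's range is limited). The gripper opens to 85 mm and grips with 20 to 120 N. Pads are 22 mm wide; open, the fingers measure 114 mm over their backs; the gripper's body (76 mm by 85 mm) begins 54 mm behind the grasp point. The pads swing forward as they close: fully open they stand 13 mm farther back than shut.
Start: joints at [-1.365, 0.333, 0.04, 1.465, -0.013, 1.343, -0.059], TCP at [0.195, 0.62, 0.253] pointing down, gripper open.
Joint ranges: [-2.58, 2.58], [-0.38, 2.09], [-1.3, 1.39], [0.25, 2.4], [-1.5, 4.64], [0.08, 2.09], [-2.65, 2.65]. Speed limits (rad/s): [2.22, 2.22, 2.79, 2.79, 3.14, 3.14, 3.14].

INTERFACE

Orientations are given as a 3x3 rotation matrix whose columns are the frame's x, y, z axes.
In Python, from station import manip, solver, telemetry, optics, workorder, models gives the robot as it stands. Calls block until the motion is done:
- manip.goto(position, orientation): joint-space move of the TCP to a pose.
- manip.servo_line(position, orientation=None, rate=0.15): straight line of the TCP; orientation=None keeps the orientation; rate is the mean speed in m/s.
- manip.movej(angles): joint-space move.
- manip.gripper_to(opening, f_grip=None): opening from 0.0 (shut) to 1.0 (fully open); f_grip is the grip in N (None keeps the last); returns when the fingers have stopped.
- manip.hold(seconds).
- solver.inverse_kinematics(position, orientation): joint angles nearest the present ones, or None.
- telemetry.sense(): the state.
- optics.grab_frame(name): name is "scene" or "top" or "wrist"; returns the picture (384x512x3 uint8, blue, green, red); there is no depth.
- optics.camera_params(name): a dict with "mtx" (3x3 intrinsics, pixels), "distortion" ([k1, k2, p1, p2, k3] as OpenCV has them; the pictures are not rectified), "T" (4x4, takes a point from camera to world coordinates); the wrist camera has in their place "tool_from_camera" (4x4, takes a point from camera to tool coordinates, whose origin is the TCP and whose axes are the flange's). Camera axes: x right, y up, looking along -z (the intrinsics and any distortion apply to the point x, -y, -z); pixel columns grow to the right and rows downward; lengths in m; the calibration is good to about 2 mm. A picture is of the moment at which its call begins: read the wrist's pose just before it. camera_params takes no time and is no camera call.
A pose or a line that the arm cannot do raises manip.PlanningError and nothing moves.
- workorder.job_done(): hands the job in; it is judged then, once.
Trained networks look in the newest picture that a camera, given by its name, has taken for a name from the list of things; names that differ only in an ending like _2 or _b are one class to them, and where a whole thing is asked for, a point or a joint stands for the part that bears it (a point fixed in the world has none). Each returns a list of dicts, best first, with "confidence" (0 to 1); they miss things now and then, are a little off and sometimes report something else, mostly with a low value. They report only what shows in the picture. A call takes as long as a camera call. They do not tell look-alikes from the thing itself.
- models.cut_out(target, camera): "mask" (384x512 bool, what is visible of it) and "pixel" ([row, column] in pixels, amid what is visible of it).
The state is a dict: "clock": time; "joint_positions": joint angles; "dq": joint speeds; "effort": joint torques, N m; "tool_pos": TCP position; "tool_rot": TCP orientation; "ft_force": force on the tool from outside, world axes, zero at the start; "moment": the same for the moment, N m; "width": opening from 0.0 (shut) to 1.0 (fully open); "finger_force": force on a finger pad.
Only numpy, scipy, OpenCV 4.12 (cv2) and the standard library are available. Lean on these libraries where they do the work, as an engineer would, in place of code of your own. Each camera call takes 0.05 s, during which the arm holds its last target. There are 200 camera calls.

## Working session

There is one attempt and no reset: what is moved stays moved. The work goes in short steps, each a Python script; the robot and the scene stay as the last script left them, time stands still between calls to the robot, and variables do not carry over. Pictures are saved under pics/ and viewed, at most 10 in all, crops included, and the job is handed in when it is done.

```bash
ls; mkdir -p pics
python3 - <<'E'
from station import *
import cv2,numpy as np
s=optics.grab_frame("scene");t=optics.grab_frame("top")
for n,im in(("scene",s),("top",t)):
    cv2.imwrite(f"pics/{n}0.png",cv2.resize(im,(800,600)))
    p=optics.camera_params(n);print(n,np.round(p["mtx"],1).tolist(),p["distortion"],np.round(p["T"],3).tolist())
    for c in("box_base","box_lid","neighbour"):
        try:
            for d in models.cut_out(c,n):print(n,c,d["confidence"],d["pixel"],d["mask"].sum())
        except Exception as e:print(c,e)
print(telemetry.sense()["clock"], optics.camera_params("wrist"))
E
```

```text
pics
scene [[387.6, 0.0, 255.0], [0.0, 387.6, 188.6], [0.0, 0.0, 1.0]] [-0.12544608  0.          0.          0.          0.        ] [[0.38, -0.514, 0.769, 1.207], [0.925, 0.23, -0.303, -0.148], [-0.021, 0.826, 0.563, 0.545], [0.0, 0.0, 0.0, 1.0]]
scene box_base 0.96 [201.0, 325.8] 1627
scene box_base 0.91 [193.7, 363.1] 805
scene box_base 0.73 [167.2, 313.3] 520
scene box_base 0.56 [182.7, 245.9] 460
scene neighbour 0.96 [213.6, 223.6] 1777
scene neighbour 0.57 [205.2, 276.0] 1843
top [[452.2, 0.0, 253.2], [0.0, 452.2, 196.6], [0.0, 0.0, 1.0]] [0.04665341 0.         0.         0.         0.        ] [[-0.111, 0.967, -0.231, 0.407], [-0.994, -0.109, 0.024, 0.137], [-0.002, 0.232, 0.973, 0.865], [0.0, 0.0, 0.0, 1.0]]
top box_base 0.92 [151.0, 197.0] 1010
top box_base 0.77 [219.1, 118.3] 1602
top box_base 0.77 [293.1, 147.1] 1944
top box_base 0.74 [269.9, 268.5] 1808
top box_base 0.72 [155.1, 251.9] 1196
top box_lid 0.6 [161.3, 197.9] 231
top neighbour 0.83 [157.5, 313.4] 1230
top neighbour 0.79 [156.0, 251.7] 1285
0.4 {'mtx': array([[280.4235477 ,   0.        , 252.64099679],
       [  0.        , 280.4235477 , 190.93045972],
       [  0.        ,   0.        ,   1.        ]]), 'distortion': array([-0.06449338,  0.        ,  0.        ,  0.        ,  0.        ]), 'tool_from_camera': array([[ 1.46474007e-04,  9.45239447e-01,  3.26377643e-01,
         8.39944670e-02],
       [ 9.99999968e-01, -7.16648358e-05, -2.41234575e-04,
         8.45747687e-04],
       [-2.04634636e-04,  3.26377668e-01, -9.45239428e-01,
        -1.21446427e-01],
       [ 0.00000000e+00,  0.00000000e+00,  0.00000000e+00,
         1.00000000e+00]])}
```

View pics/scene0.png

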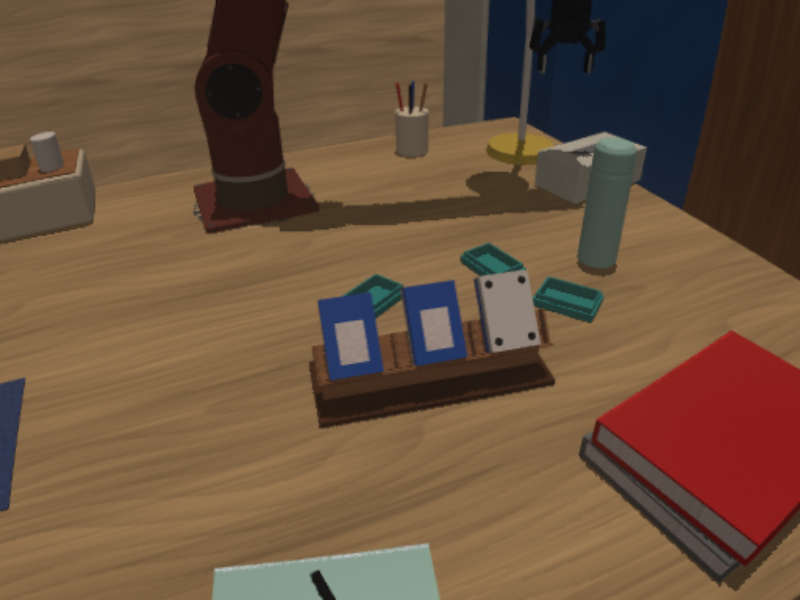

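View pics/top0.png

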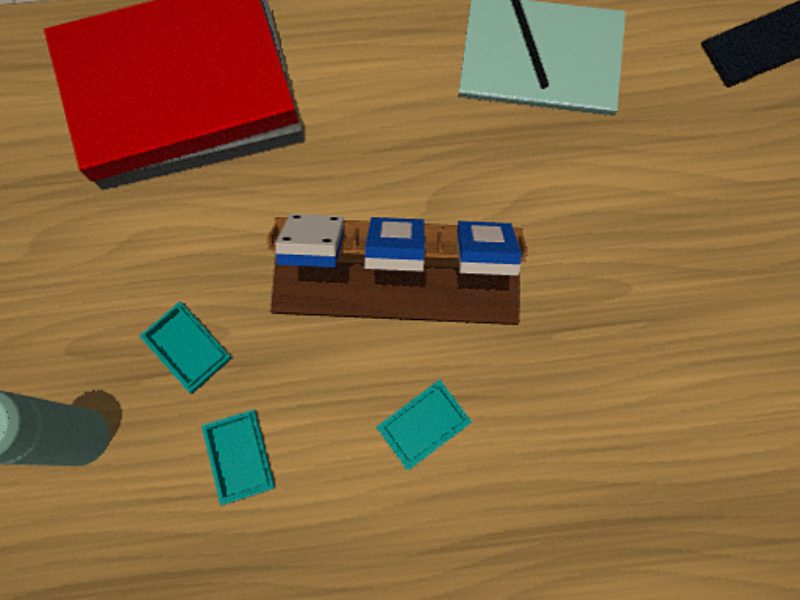

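Candidates: in top (512-px frame), the white box is at (row 151, col 197). The two blue-lidded boxes at (156, 252) and (157, 313) are neighbours, and the three turquoise trays at (219, 118), (293, 147) and (270, 268) are look-alikes. In the scene view the white box is at about (201, 326). I choose the white-faced one and check it in one close crop.

Run:
```python
from station import *
import cv2,numpy as np
s=optics.grab_frame("scene");t=optics.grab_frame("top")
np.save("s.npy",s);np.save("t.npy",t)
a=cv2.resize(s[165:235,295:355],None,fx=6.6,fy=6.6,interpolation=cv2.INTER_CUBIC)
b=cv2.resize(t[130:180,165:225],None,fx=6.6,fy=6.6,interpolation=cv2.INTER_CUBIC)
b=cv2.copyMakeBorder(b,0,a.shape[0]-b.shape[0],0,0,cv2.BORDER_CONSTANT)
cv2.imwrite("pics/crop.png",np.hstack([a,b]))
for n,im in(("scene",s),("top",t)):
    for d in models.cut_out("box_base",n)[:1]:
        m=d["mask"];print(n,d["pixel"])
        hsv=cv2.cvtColor(im,cv2.COLOR_BGR2HSV)
        w=((hsv[...,1]<70)&(hsv[...,2]>90)).astype(np.uint8)
        nb,l,st,c=cv2.connectedComponentsWithStats(w)
        r,cc=map(int,d["pixel"]);i=l[r,cc];print(st[i],c[i])
        cn=max(cv2.findContours((l==i).astype(np.uint8),0,1)[0],key=cv2.contourArea)
        print(cv2.approxPolyDP(cv2.convexHull(cn),2.5,True)[:,0].tolist())
```

```text
scene [203.4, 325.9]
[ 306  171   40   55 1476] [325.58943089 198.27845528]
[[336, 171], [342, 188], [345, 219], [315, 225], [306, 177]]
top [222.4, 117.5]
[     0      0    512    384 187916] [253.36355606 196.93849912]
[[511, 0], [511, 383], [0, 383], [0, 3], [28, 0]]
```

View pics/crop.png

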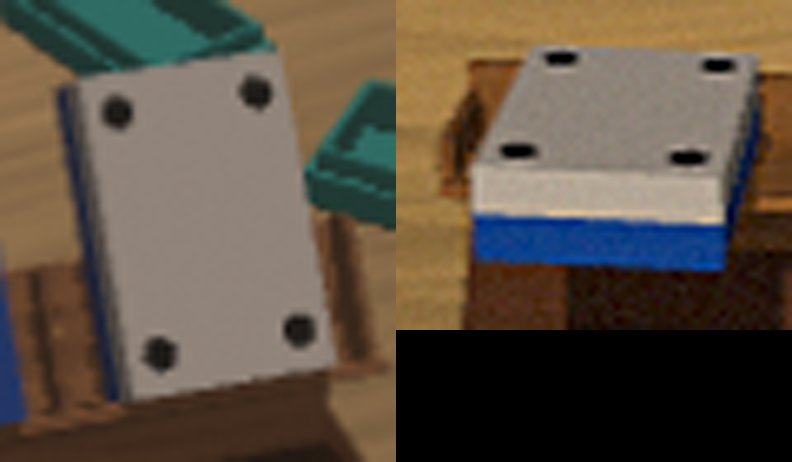

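```bash
cat > h.py <<'E'
import numpy as np,cv2
from station import *
from scipy.spatial.transform import Rotation as Rn
def proj(n,P):
    c=optics.camera_params(n);T=np.linalg.inv(c["T"]);q=(T[:3,:3]@np.asarray(P).T).T+T[:3,3]
    q=q*[1,-1,-1]
    return cv2.projectPoints(q,np.zeros(3),np.zeros(3),c["mtx"],c["distortion"])[0][:,0]
def frame(yaw,tilt=np.radians(50)):
    c,s=np.cos(tilt),np.sin(tilt)
    return Rn.from_euler("z",yaw).as_matrix()@np.array([[c,0,s],[0,1,0],[-s,0,c]])
E
cat > fit.py <<'E'
from h import *
from scipy.optimize import least_squares
L=np.array([[-48,-32,13],[-48,32,13],[48,32,13],[48,-32,13]])/1e3
sp=(np.array([[78,78],[279,53],[334,365],[130,400]])+.5)/6.6-.5+[295,165]
Lt=np.vstack([L,np.array([[-48,-32,-13],[-48,32,-13]])/1e3])
tp=(np.array([[326,176],[78,163],[138,46],[362,60],[326,270],[79,263]])+.5)/6.6-.5+[165,130]
def f(x,full=True):
    R=frame(x[3],x[4]);
    a=proj("scene",L@R.T+x[:3])-sp;b=proj("top",Lt@R.T+x[:3])-tp
    return np.r_[a.ravel(),b.ravel(),(x[4]-np.radians(50))*100]
r=least_squares(f,[.6,.2,.1,0,.87]);x=r.x
print(x[:3],np.degrees(x[3:]));print(np.round(r.fun,1))
np.save("pose.npy",x)
R=frame(x[3]);g=x[:3]-R[:,0]*.018
for sgn in(1,-1):
  T=np.c_[np.cross(sgn*R[:,2],R[:,0]),sgn*R[:,2],R[:,0]]
  for o in(0,.06,.15):
    print(sgn,o,solver.inverse_kinematics(g-R[:,0]*(.003+o),T), solver.inverse_kinematics(g-R[:,0]*.003+[0,0,o],T))
E
python3 fit.py
```

```text
[0.68051647 0.20510426 0.09521244] [-9.41920962 50.28318931]
[-0.   0.   0.1 -0.6  0.3  0.2  0.5  0.2  0.1  0.5 -0.3  0.5  0.3 -0.2
  0.4 -0.6  0.1  0.5  0.1 -0.4  0.5]
1 0 [-0.91746791  0.30718404  0.3824493   2.036947    0.90929545  0.43516029
 -1.51304425] [-0.91746791  0.30718404  0.3824493   2.036947    0.90929545  0.43516029
 -1.51304425]
1 0.06 [-0.90223646  0.17099014  0.28975532  2.07108056  0.88650384  0.56470248
 -1.47952358] [-0.90207385  0.21159038  0.35706057  1.994729    0.78765502  0.5408622
 -1.34164136]
1 0.15 [-0.94004606 -0.01084944  0.21027431  2.09397382  0.82004018  0.75847535
 -1.42176529] [-0.91958056  0.1030717   0.36246333  1.90513949  0.66311802  0.70133528
 -1.15385663]
-1 0 [-0.79797466  0.29796162  0.24562395  2.03118129  0.97082102  0.46692104
  1.58537377] [-0.79797466  0.29796162  0.24562395  2.03118129  0.97082102  0.46692104
  1.58537377]
-1 0.06 [-0.83477277  0.17013641  0.21624948  2.06790774  0.90299263  0.57443594
  1.65028454] [-0.78203469  0.207602    0.22291088  1.98901393  0.82954541  0.56096876
  1.76960459]
-1 0.15 [-0.9185902  -0.00980933  0.18883003  2.09303097  0.81954497  0.75829195
  1.72001136] [-0.7925731   0.10394904  0.22619209  1.89932443  0.68294511  0.7106065
  1.97271005]
```

The crop confirms the choice: a white base face with four dark feet, with blue underneath. The pose fit is within about 0.5 px. Next I move to pregrasp and check the model overlay in the wrist camera.

```bash
cat >> h.py <<'E'
x=np.load("pose.npy");B=frame(x[3]);C=x[:3]
def tool(s): return np.c_[np.cross(s*B[:,2],B[:,0]),s*B[:,2],B[:,0]]
def tcp(dx=0,dn=0,dz=0): # grasp 18 mm above the middle; offsets along slope, normal, vertical
    return C-B[:,0]*.021+B[:,0]*dx+B[:,2]*dn+np.array([0,0,dz])
def st(m=""):
    s=telemetry.sense();print(m,round(s["clock"],2),"F",np.round(s["ft_force"],1),"w",round(s["width"],3),"pad",np.round(s["finger_force"],1),"pos",np.round(s["tool_pos"],4));return s
def wristview(name,boxpose=True):
    s=telemetry.sense();im=optics.grab_frame("wrist").copy();c=optics.camera_params("wrist")
    W=np.eye(4);W[:3,:3]=s["tool_rot"];W[:3,3]=s["tool_pos"];T=np.linalg.inv(W@c["tool_from_camera"])
    P=np.array([[a,b,d] for d in(-.013,.013) for a,b in((-.048,-.032),(-.048,.032),(.048,.032),(.048,-.032))])@B.T+C
    q=((T[:3,:3]@P.T).T+T[:3,3])*[1,-1,-1]
    u=cv2.projectPoints(q,np.zeros(3),np.zeros(3),c["mtx"],c["distortion"])[0][:,0]
    im=cv2.resize(im,(800,600));u=((u+.5)*800/512-.5).round().astype(int)
    for k in(0,4): cv2.polylines(im,[u[k:k+4].reshape(-1,1,2)],True,(0,255,255) if k else (0,0,255),1)
    cv2.imwrite(f"pics/{name}.png",im)
E
python3 - <<'E'
from h import *
s=telemetry.sense();p=np.array(s["tool_pos"])
manip.servo_line(p+[0,0,.08],rate=.2)
manip.goto(tcp(-.11,0,.05),tool(1))
manip.gripper_to(.62,50)
manip.servo_line(tcp(-.09),rate=.15);st("pre")
wristview("w1")
E
```

```text
pre 4.24 F [0.3 0.  0.3] w 0.619 pad 0.0 pos [0.6103 0.2169 0.1807]
```

View pics/w1.png

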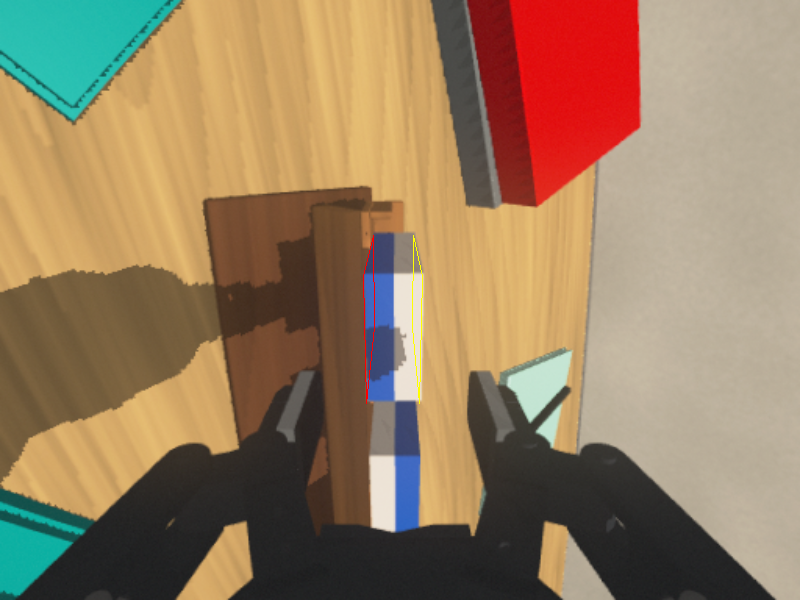

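The overlay matches the box edges (front face at px x 365–422, y 272–402), and the box is centred between the fingers. Going in to pinch it.

Run:
```python
from h import *
manip.servo_line(tcp(0),rate=.1);st("in")
manip.gripper_to(0,50);st("closed")
manip.hold(.2)
manip.servo_line(tcp(0,.002,.01),rate=.04);st("lift1")
manip.servo_line(tcp(0,.002,.10),rate=.1);s=st("lift2")
cv2.imwrite("pics/lift.png",np.hstack([cv2.resize(optics.grab_frame(n)[90:282,130:386],(400,300),interpolation=cv2.INTER_CUBIC) for n in("scene","top")]))
print(s["joint_positions"],solver.inverse_kinematics(tcp(0,0,.1),tool(-1)))
```

```text
in 5.34 F [-0.1  0.2 -1.1] w 0.622 pad 0.0 pos [0.6672 0.2076 0.1118]
closed 5.7 F [-5.6 -1.   5.8] w 0.296 pad 49.0 pos [0.667  0.2077 0.1119]
lift1 6.33 F [-0.2 -0.5 -1.6] w 0.293 pad 49.0 pos [0.6689 0.207  0.1229]
lift2 7.38 F [-0.8 -0.1 -1.5] w 0.301 pad 49.0 pos [0.6684 0.2068 0.2116]
[-0.82148404  0.15879343  0.26504913  1.95184642  0.74188613  0.62216304
 -1.25947591] [-0.58860383  0.16010748  0.00833951  1.9435236   0.80222308  0.64928834
  1.83687465]
```

View pics/lift.png

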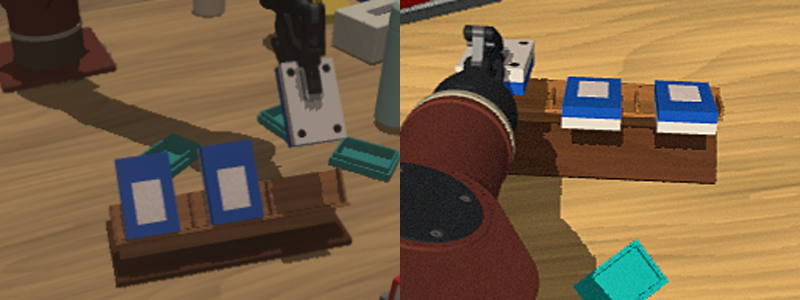

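Lid and base are held together and clear of the rack (scene crop, about px (312, 100)). Turning over.

Run:
```python
import h
from h import *
manip.goto(tcp(0,.004,.10),tool(-1));st("turned")
manip.servo_line(tcp(-.002,.004,.025),rate=.1);st("pre")
C0=h.C; h.C=C0+B[:,0]*-.002+B[:,2]*.004+[0,0,.025]
wristview("w2")
a=cv2.resize(cv2.imread("pics/w2.png")[180:480,250:550],(400,400))
b=cv2.resize(optics.grab_frame("scene")[130:258,200:328+32],(400,400*128//160),interpolation=cv2.INTER_CUBIC)
b=cv2.copyMakeBorder(b,0,400-b.shape[0],0,0,cv2.BORDER_CONSTANT)
cv2.imwrite("pics/w2c.png",np.hstack([a,b]))
```

```text
turned 10.11 F [-0.2 -0.1  0.3] w 0.298 pad 49.1 pos [0.6702 0.2068 0.2138]
pre 10.99 F [-0.1  0.3 -1.6] w 0.297 pad 49.1 pos [0.6693 0.2073 0.1411]
```

View pics/w2c.png

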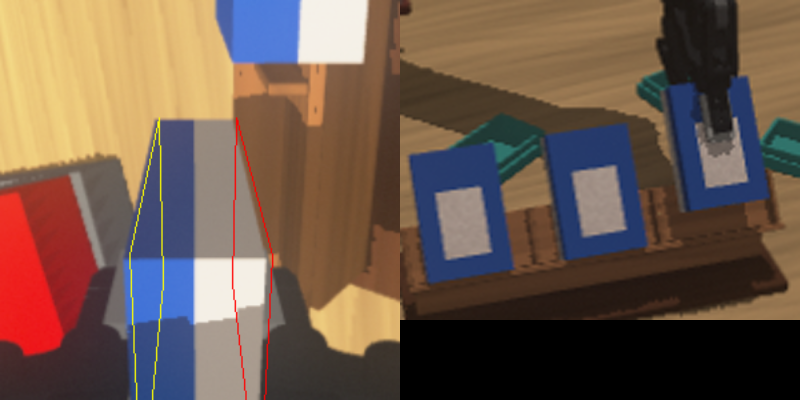

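The held box is blue-side-up and within about 1 mm of the model. Lowering until contact.

Run:
```python
from h import *
manip.servo_line(tcp(-.001,.003,0),rate=.06);s=st("near");F0=np.array([0,.0,-1.5])
for dn in(.002,.001,0,-.001,-.002):
    manip.servo_line(tcp(-.001,dn,0),rate=.02);manip.hold(.1);s=st(dn)
    f=(np.array(s["ft_force"])-F0)
    if f@B[:,2]>4: break
for dx in(0,.001,.002):
    if (np.array(s["ft_force"])-F0)@-B[:,0]>4: break
    manip.servo_line(tcp(dx,dn,0),rate=.02);manip.hold(.1);s=st(("dx",dx))
wristview("w3")
cv2.imwrite("pics/w3c.png",np.hstack([cv2.resize(cv2.imread("pics/w3.png")[180:480,250:550],(400,400)),cv2.resize(optics.grab_frame("scene")[140:240,250:350],(400,400),interpolation=cv2.INTER_CUBIC)]))
```

```text
near 11.68 F [-1.2 -0.2 -0.9] w 0.3 pad 49.1 pos [0.6688 0.2072 0.1139]
0.002 12.03 F [ 0.7 -0.3 -1.1] w 0.301 pad 49.1 pos [0.6681 0.2071 0.1134]
0.001 12.38 F [-0.   0.  -0.6] w 0.299 pad 49.1 pos [0.6673 0.2073 0.1127]
0 12.73 F [ 0.5 -0.7 -0.5] w 0.298 pad 49.2 pos [0.6666 0.2074 0.1121]
-0.001 13.08 F [ 4.5 -1.1 -0.2] w 0.302 pad 49.5 pos [0.6665 0.2074 0.1121]
('dx', 0) 13.43 F [-5.2 -2.1 10.1] w 0.298 pad 51.1 pos [0.6667 0.2074 0.1118]
```

View pics/w3c.png

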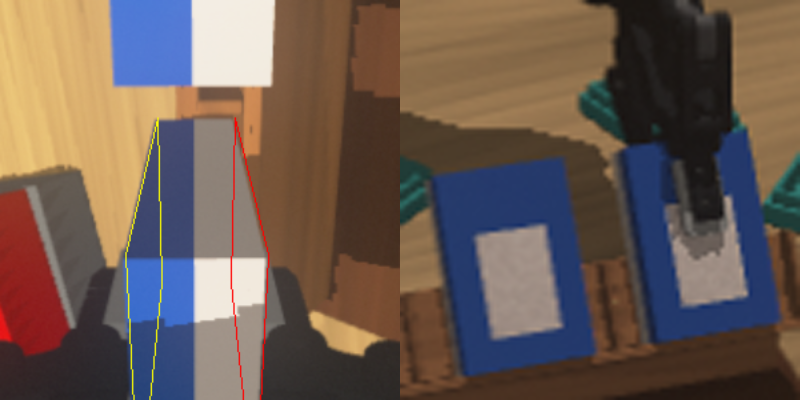

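Seated on slope and lip, and the overlay coincides with the original pose. Release and withdraw.

Run:
```python
from h import *
manip.gripper_to(0,20);manip.hold(.2)
for o in(.36,.45,.62): manip.gripper_to(o);st(o)
manip.hold(.2)
manip.servo_line(tcp(-.09),rate=.1);st("out")
wristview("w4")
a=cv2.resize(cv2.imread("pics/w4.png")[180:480,250:550],(400,400))
manip.servo_line(tcp(-.17,0,.05),rate=.15);manip.hold(.3)
b=[cv2.resize(i,(200,400) if 0 else (400,400),interpolation=cv2.INTER_CUBIC) for i in(optics.grab_frame("scene")[150:250,250:350],)]
cv2.imwrite("pics/w4c.png",np.hstack([a]+b));st()
```

```text
0.36 14.18 F [-0.4  0.   0. ] w 0.356 pad 0.0 pos [0.666  0.2076 0.1102]
0.45 14.43 F [-0.1 -0.   0.1] w 0.451 pad 0.0 pos [0.6663 0.2075 0.1104]
0.62 14.72 F [-0.3  0.4 -0.1] w 0.623 pad 0.0 pos [0.6665 0.2074 0.1106]
out 15.97 F [ 0.   0.4 -0.2] w 0.621 pad 0.0 pos [0.6102 0.2164 0.1797]
 17.34 F [ 0.4 -1.1 -0.8] w 0.62 pad 0.0 pos [0.5594 0.225  0.291 ]
```

View pics/w4c.png

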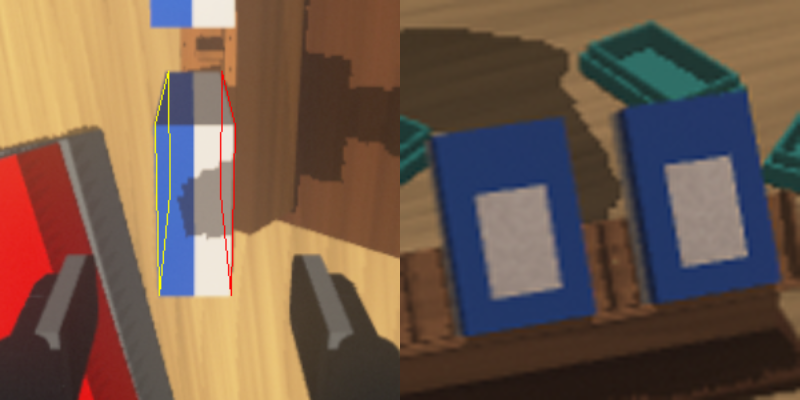

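The box is back in its own place with the lid closed and uppermost, and it matches the original overlay. The neighbour in view looks undisturbed. Handing in.

```bash
python3 -c "
from station import workorder
print(workorder.job_done())"
```

```text
the job is handed in; nothing more can be done
None
```

I turned the upside-down box over and laid it back in its own place in the rack, blue lid up and closed; the last close pictures matched its starting position, and I handed the job in at about 17 s (no verdict was returned).

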